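Tip a carton of brass blanks onto the bench scale

ROBOT

A 6-joint arm with a two-finger parallel gripper is mounted at the origin on the work surface. World frame = base frame: x ahead of the robot, y to its left, z up, the work surface at z = 0. Lengths are in m, angles in rad, forces in N, time in s.
With the tool pointing down it reaches from about 0.25 to 0.775 m from the base axis. Payload 4 kg.
Tool frame: the origin (TCP) lies at the centre of the arm's flange, where the gripper is bolted on; the fingertips stand 173 mm ahead of it and the grasp point (between the pads) lies 155 mm ahead of it (ctrl.finger_overhang is the distance from the TCP to the fingertips, in m); z points along the fingers, y is the line along which they close (so a half turn about z gives the same grasp; the last joint's range is limited). The gripper opens to 85 mm and grips with 20 to 120 N. Pads are 22 mm wide; open, the fingers measure 114 mm over their backs; the gripper's body (76 mm by 85 mm) begins 54 mm behind the grasp point. The pads swing forward as they close: fully open they stand 13 mm farther back than shut.
Start: joints at [1.05, 0.087, 1.371, -0, 1.684, -0.103], TCP at [0.223, 0.503, 0.405] pointing down, gripper open.
Joint ranges: [-3.1, 3.1], [-0.76, 2.03], [0.27, 2.55], [-1.08, 4.22], [0.17, 2.65], [-2.57, 2.57]. Speed limits (rad/s): [2.79, 2.79, 3.14, 3.14, 3.14, 3.14].

INTERFACE

Orientations are given as a 3x3 rotation matrix whose columns are the frame's x, y, z axes.
In Python, from station import monitor, viewer, job, ctrl gives the robot as it stands.
- The arm moves only by the tool send_rows, never from a script. Its argument "steps" is a list that holds one entry, the list of rows, each a list of 6 numbers: the shift along the tool's x, y, z in units of 30 mm (1.0 is 30 mm), then the turn, a rotation vector about the tool's x, y, z in units of 6 degrees (1.0 is 6 degrees). In form: [[[x, y, z, rx, ry, rz], ...]]. A call has 1 to 20 rows; each row is the pose to reach, as a shift and turn from the pose commanded when the call began, along the tool's axes at that moment; what a row does not reach only later rows make up. A row lasts 1/12 s, in which the tool goes at most 41.7 mm and 7.16 degrees, less where a joint would pass 70% of its speed; a pose out of reach is approached as far as the arm can. A call with a gripper value outside its range is refused whole. "grip" is the finger opening in mm, from 0 to 85.4, set as the call begins (left out, the last holds). The fingers move at their own pace and stop on an object; "squeeze" is the grip in N (left out, the last holds). Time passes only in rows, so rows that repeat a pose let the fingers close. It gives the time, the measured TCP pose, the force, the opening and the grip force at its end, in the units of the state.
- monitor.get_obs(): the state, without advancing time (a new reading comes with each control period).
- viewer.read_camera(name): name is "scene" or "top" or "wrist"; returns the picture (420x560x3 uint8, blue, green, red); there is no depth.
- viewer.camera_info(name): a dict with "fx", "fy", "cx", "cy" (pixels), "k1" (the pictures are not rectified: a ray, as slopes to the right and down, at radius r is drawn at 1 + k1 r^2 times it, then the intrinsics apply), "view" (4x4, takes a point from world to camera coordinates). Camera axes: x right, y up, looking along -z (the intrinsics and any distortion apply to the point x, -y, -z); pixel columns grow to the right and rows downward; lengths in m; the calibration is good to about 2 mm. A picture is of the moment at which its call begins: read the wrist's pose just before it. camera_info takes no time and is no camera call; for the wrist camera it gives the pose at the moment of the call.
- job.close_job(): hands the job in; it is judged then, once.
The state is a dict: "t": time; "qpos": joint angles; "dq": joint speeds; "tau": joint torques, N m; "position": TCP position; "tcp_rot": TCP orientation; "ft_force": force on the tool from outside, world axes, zero at the start; "wrist_torque": the same for the moment, N m; "grip_width": opening from 0.0 (shut) to 1.0 (fully open); "finger_force": force on a finger pad.
Only numpy, scipy, OpenCV 4.12 (cv2) and the standard library are available. Lean on these libraries where they do the work, as an engineer would, in place of code of your own. Each camera call takes 0.05 s, during which the arm holds its last target. There are 200 camera calls.

TASK

Slide the upright carton, pushing it low down, up to the bench scale until its foot is pressed square against the black rubber stop with about 7 N for half a second, then push it high up so that it tips forward over the stop and lies on the scale plate with its blue label up (let the push rise with the carton, and feel for the stop: it is adjustable). Then slide it on along the plate until it is fully home and square against the middle of the yellow rail, press it there with about 7 N for half a second, and let go. The stop and rail sit on the scale's load cell, so never push against them hard (20 N ruins it), and keep the robot itself off the scale and leave everything else on the bench where it is.

Things in the scene. Friction and masses are not known exactly. Their poses are not given: they have to be found in the camera images.
- carton: Closed stiff cardboard carton, 95 mm (its x) by 100 (y) by 125 tall (z), 0.75 to 1 kg, too big to grip. Origin: centre of its underside as it stands at first (z up, x towards the scale). It starts 14 to 72 mm short of the stop and up to 0.15 rad out of square. Pushed at 30 mm height or lower it slides (2 to 9 N, more if also pressed down) and can be pressed on the stop without tipping
- carton_label (a point): Middle of the blue label, on the carton's -x face (towards the robot at first), 70 mm above the underside. With the foot at the stop, 3 to 6 N at 105 mm height tips the carton about the stop's top edge. The push must rise with the face along that arc: pushed straight ahead it binds. Past the balance, some 50 degrees, it falls forward by itself, label up
- carton_mid (a point): Centre of the carton, 62.5 mm above its underside. Tipped over the stop, the carton's z points along the scale's x, its underside faces the robot, and it lies some 30 to 80 mm short of the rail, resting on the plate's front and overhanging it. Home at the rail, this centre is at scale x = 77 mm and the underside at scale x = 15 mm
- scale: Fixed low bench scale. Its x points from the front (stop) to the rail, away from the robot, z up; origin on the bench (z = 0), 13 mm in front of the plate's front edge, on the middle line. Steel plate from x = 13 to 165 mm, 156 mm wide, its top 15 mm above the bench. A display housing 60 mm high stands beyond the rail at x = 178 to 232 mm
- stop (a joint): How far (m) the black rubber stop bar in front of the plate is pushed in against its stiff spring, 8 N per mm, 0 when free; a faint reading. The bar is 130 mm wide, 10 mm thick, top 12 mm above the bench. It is adjustable: its front face is set anywhere from scale x = -28 to 0 mm; where is not measured, so feel for it with the carton
- rail: Yellow rail across the far end of the plate, 130 mm wide, from 19 to 49 mm above the bench; its face towards the robot lies at scale x = 140 mm. Its frame and origin are those of the scale's frame (not at the rail itself). It gives along x as a stiff spring, 8 N per mm
- die: Bystander: dark steel die ring, 76 mm across, 30 mm high, beside the lane of the carton; origin under its centre
- weight: Bystander: brass check weight, 40 mm across, 58 mm high, beside the scale; origin under its centre
- jug: Bystander: white plastic jug with a red cap, 104 mm across, 230 mm high; origin under its centre
- oil: Bystander: black bottle, 68 mm across, 200 mm high; origin under its centre
- driver: Bystander: screwdriver lying on the bench
- wrench: Bystander: wrench lying on the bench
- box2: Bystander: small closed carton, 90 by 120 by 70 mm high; origin under its centre

How it is judged:
On the way, in this order (a step that is already met when the one before it is completed fails the run):
1. the carton, standing flat (within 0.035 rad), is pressed against the rubber stop with 2.5 to 11 N, square to it within 0.08 rad, for 0.4 s (contact force between carton and scale between 2.5 and 11 N and angle between carton's own z axis and vertical below 0.035 rad and angle between the x axis of carton and the x axis of scale, either way round below 0.08 rad), for 0.4 s.
2. the carton has been tipped over the stop and lies on the plate with its label up (angle between carton's own x axis and vertical above 3 rad and z of carton in the frame of scale above 0.052 m and x of carton in the frame of scale above -0.075 m), for 0.2 s.
3. the lying carton is pressed against the rail with 2.5 to 12 N for 0.3 s (contact force between carton and rail between 2.5 and 12 N and angle between carton's own x axis and vertical above 3 rad and angle between the z axis of carton and the x axis of scale, either way round below 0.08 rad), for 0.3 s.
At the end, for the whole second after the job is handed in: The carton lies at rest on the scale plate, label up, touching the yellow rail within 2.5 mm, square to it within 0.08 rad, within 22 mm of the plate's middle line, released (angle between carton's own x axis and vertical above 3 rad and angle between the z axis of carton and the x axis of scale, either way round below 0.08 rad and x of carton in the frame of scale between 0.0125 and 0.0175 m and y of carton in the frame of scale between -0.022 and 0.022 m and z of carton in the frame of scale between 0.058 and 0.068 m and linear speed of carton below 0.01 m/s).
It fails at once if the rubber stop is pushed in by more than 2.5 mm (20 N) (value of joint stop above 0.0025 m).
It fails at once if more than 20 N between carton and rail (contact force between carton and rail above 20 N).
It fails at once if the robot pushes against the scale, the stop or the rail with more than 5 N (contact force between any of the arm, the fingers and scale above 5 N).
It fails at once if any bystander is shifted or knocked over (moved more than 20 mm) (distance of any of die, weight, jug, oil, driver, wrench, box2 from where it was at the start of the episode above 0.02 m).
It also fails if it takes over 72 s, if anything falls off the work surface, if the arm or the gripper's body presses on something with over 40 N, if the wrist force passes 120 N, or if a joint passes its speed limit or range.

## Working session

There is one attempt and no reset: what is moved stays moved. The work goes in short steps, Python scripts to look and compute and a tool call to move; the robot and the scene stay as the last step left them, time stands still between calls to the robot, and variables do not carry over. Pictures are saved under pics/ and viewed, at most 10 in all, crops included, and the job is handed in when it is done.

Besides the shell and the picture viewer there is one more tool, called after "Call:" as name([rows], argument=value, ...), one row to a line, values as JSON. send_rows: Moves the arm, as the interface text tells. Its arguments: {"type":"object","properties":{"steps":{"type":"array"},"grip":{"type":"number"},"squeeze":{"type":"number"}},"required":["steps"]}

```bash
mkdir -p pics; ls; python3 - <<'E'
from station import monitor, viewer, job, ctrl
import cv2
o=monitor.get_obs()
print({k:(v if not hasattr(v,'round') else v) for k,v in o.items()}, ctrl.finger_overhang)
for n in("scene","top","wrist"):
    cv2.imwrite(f"pics/{n}0.png",viewer.read_camera(n)); i=viewer.camera_info(n); print(n,i)
E
```

```text
pics
{'t': 0.0, 'qpos': array([ 1.04990403e+00,  8.79853365e-02,  1.37225192e+00, -3.09410345e-06,
        1.68357258e+00, -1.03076646e-01]), 'dq': array([-0.0001221 ,  0.00092431,  0.00118978,  0.00098385,  0.00054794,
        0.00049752]), 'tau': array([-9.65138825e-04, -3.51863694e+01, -3.13269818e+01, -1.69712462e-04,
        1.07619743e-02, -3.08315208e-06]), 'position': array([0.22311286, 0.50260223, 0.40352328]), 'tcp_rot': array([[-9.13977188e-01,  4.05764080e-01, -1.10072274e-03],
       [ 4.05765510e-01,  9.13975189e-01, -1.92465807e-03],
       [ 2.25076165e-04, -2.20572889e-03, -9.99997542e-01]]), 'ft_force': array([-0.33168811,  0.8034719 , -0.77558945]), 'wrist_torque': array([ 0.02431435, -0.02017994, -0.02935323]), 'finger_force': 0.0, 'grip_width': 1.000131892975785} 0.1734
scene {'fx': 500.4724798595348, 'fy': 500.4724798595348, 'cx': 281.7925399467831, 'cy': 214.22244514742317, 'k1': -0.11024087805783214, 'view': array([[-0.78813415,  0.6152979 , -0.0159074 ,  0.46938721],
       [-0.51831566, -0.6495278 ,  0.55629355,  0.27689843],
       [ 0.33195396,  0.446679  
[... 265 characters left out ...]
8268e-01,  2.51348322e-04,
         4.28034899e-02],
       [ 9.76661680e-01, -4.16802555e-02,  2.10700543e-01,
        -5.72456857e-01],
       [-2.10497964e-01,  9.24061774e-03,  9.77550622e-01,
        -1.05574899e+00],
       [ 0.00000000e+00,  0.00000000e+00,  0.00000000e+00,
         1.00000000e+00]])}
wrist {'fx': 374.8184777349045, 'fy': 374.8184777349045, 'cx': 280.27148342727094, 'cy': 206.30780465621402, 'k1': -0.07923691749615934, 'view': array([[ 0.40679924,  0.91351631, -0.00152706, -0.54868725],
       [-0.88023737,  0.39153156, -0.26811419,  0.0349935 ],
       [-0.24432879,  0.11041282,  0.96338593, -0.37874158],
       [ 0.        ,  0.        ,  0.        ,  1.        ]])}
```

View pics/top0.png

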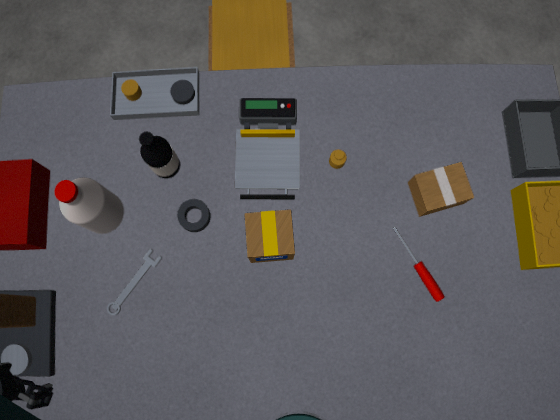

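View pics/scene0.png

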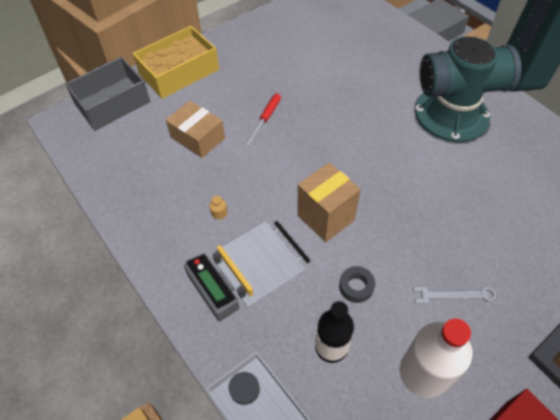

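```bash
cat > h.py <<'E'
import numpy as np, cv2
from station import monitor, viewer, job, ctrl
def ray(n,uv,info=None):
    i=info or viewer.camera_info(n); V=np.array(i['view'])
    K=np.array([[i['fx'],0,i['cx']],[0,i['fy'],i['cy']],[0,0,1]])
    p=cv2.undistortPoints(np.array(uv,float).reshape(-1,1,2),K,np.array([i['k1'],0,0,0.]))[:,0]
    d=np.c_[p[:,0],-p[:,1],-np.ones(len(p))]@V[:3,:3]
    return -V[:3,:3].T@V[:3,3], d
def pt(n,uv,z,info=None):
    c,d=ray(n,uv,info); z=np.broadcast_to(z,(len(d),))
    return c+d*((z-c[2])/d[:,2])[:,None]
def proj(n,P,info=None):
    i=info or viewer.camera_info(n); V=np.array(i['view']); P=np.atleast_2d(P)
    q=P@V[:3,:3].T+V[:3,3]; s=np.c_[q[:,0]/-q[:,2],-q[:,1]/-q[:,2]]
    s=s*(1+i['k1']*(s**2).sum(1,keepdims=True)); return s*[i['fx'],i['fy']]+[i['cx'],i['cy']]
E
python3 - <<'E'
import cv2,numpy as np
im=cv2.imread('pics/top0.png')
a=im[90:205,230:305];b=im[195:270,230:305]
a=cv2.resize(a,None,fx=5,fy=5,interpolation=cv2.INTER_CUBIC);b=cv2.resize(b,None,fx=5,fy=5,interpolation=cv2.INTER_CUBIC)
o=np.zeros((575,750,3),np.uint8);o[:,:375]=a;o[:375,375:]=b
o=cv2.convertScaleAbs(o,alpha=1.3)
for k in range(0,575,50):
    o[k,::10]=(255,0,255)
for k in range(0,750,50):
    o[::10,k]=(255,0,255)
cv2.imwrite('pics/crop0.png',o)
E
```

```text
(no output)
```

View pics/crop0.png

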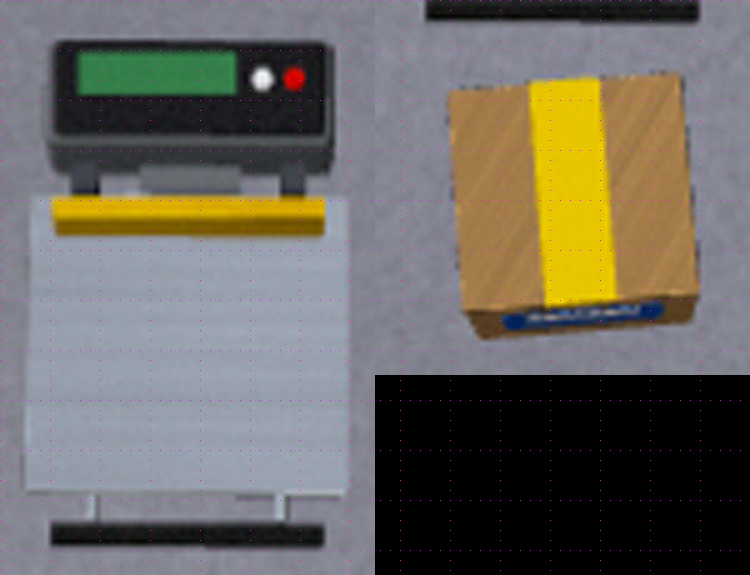

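```bash
python3 - <<'E'
from h import *
np.set_printoptions(precision=4,suppress=True)
f=lambda L,x0,y0:[[x0+(u+.5)/5-.5,y0+(v+.5)/5-.5] for u,v in L]
P=pt('top',f([(25,492),(346,494),(347,198),(32,198)],230,90),.015)
S=pt('top',f([(50,522),(324,522),(50,543),(324,543)],230,90),.012)
C=pt('top',f([(74,92),(307,75),(320,297),(88,309)],230,195),.125)
R=pt('top',f([(52,205),(324,205)],230,90),.049)
for n,a in zip(('plate FL FR RR RL','stop','carton FL FR BR BL','rail'),(P,S,C,R)): print(n);print(a)
front=(P[0]+P[1])/2; back=(P[2]+P[3])/2; dx=back-front
print('plate len',np.linalg.norm(dx),np.linalg.norm(P[0]-P[1]),'yaw',np.arctan2(dx[1],dx[0]), 'lat yaw',np.arctan2(-(P[0]-P[1])[0],(P[0]-P[1])[1]),[np.arctan2(-(a-b)[0],(a-b)[1]) for a,b in((S[0],S[1]),(R[0],R[1]))])
print('carton',C.mean(0),[np.linalg.norm(C[i]-C[(i+1)%4]) for i in range(4)])
m=(C[0]+C[1]-C[2]-C[3]);l=(C[0]+C[3]-C[1]-C[2]);print('yaw',np.arctan2(m[1],m[0]),np.arctan2(-l[0],l[1]))
E
```

```text
plate FL FR RR RL
[[ 0.6288  0.1231  0.015 ]
 [ 0.6212 -0.0296  0.015 ]
 [ 0.7707 -0.0379  0.015 ]
 [ 0.7775  0.1165  0.015 ]]
stop
[[ 0.6143  0.1118  0.012 ]
 [ 0.6087 -0.0186  0.012 ]
 [ 0.604   0.112   0.012 ]
 [ 0.5985 -0.0181  0.012 ]]
carton FL FR BR BL
[[ 0.545   0.0944  0.125 ]
 [ 0.5482 -0.005   0.125 ]
 [ 0.4532 -0.0059  0.125 ]
 [ 0.4523  0.0912  0.125 ]]
rail
[[ 0.7604  0.1045  0.049 ]
 [ 0.7547 -0.0248  0.049 ]]
plate len 0.14925423538083013 0.15288696860986836 yaw -0.04971755452392288 lat yaw -0.04932877077335077 [np.float64(-0.04281275418753528), np.float64(-0.04381203922120007)]
carton [0.4997 0.0437 0.125 ] [np.float64(0.09941831127775672), np.float64(0.0949365347527899), np.float64(0.09715103068540522), np.float64(0.09278042525821699)]
yaw 0.022039718585433656 0.02088844967083292
```

```bash
cat >> h.py <<'E'
from scipy.spatial.transform import Rotation as R
def pose(tip,tilt=45,yaw=-.046,L=.1734):
    s,c=np.sin(np.radians(tilt)),np.cos(np.radians(tilt)); z=np.array([np.cos(yaw)*s,np.sin(yaw)*s,-c])
    y=np.array([-np.sin(yaw),np.cos(yaw),0]); M=np.c_[np.cross(y,z),y,z]; return np.array(tip)-L*z,M
def delta(p,M,p0=None,M0=None):
    o=monitor.get_obs(); p0=o['position'] if p0 is None else p0; M0=o['tcp_rot'] if M0 is None else M0
    return np.r_[M0.T@(p-p0)/.03, np.degrees(R.from_matrix(M0.T@M).as_rotvec())/6].round(2)
def state():
    o=monitor.get_obs(); p=o['position']; M=o['tcp_rot']; print('t',o['t'].__round__(2),'tip',(p+.1734*M[:,2]).round(4),'F',o['ft_force'].round(2),'yaw',round(np.arctan2(-M[0,1],M[1,1]),3),'tilt',np.degrees(np.arccos(-M[2,2])).round(1),'roll',M[2,1].round(3),'g',round(o['grip_width'],2),'q',o['qpos'].round(2))
E
python3 - <<'E'
from h import *
print(delta(*pose([.40,.047,.13])), pt('top',[[193,215]],.03), pt('top',[[338,158]],.03))
E
```

```text
[ -7.74 -12.96   5.06  -1.41  -7.42  -3.36] [[0.56438889 0.22059114 0.03      ]] [[ 0.6883194  -0.12628199  0.03      ]]
```

Call:
send_rows([
  [[-2,-3.3,1.25,-0.35,-1.9,-0.85],[-4,-6.6,2.5,-0.7,-3.8,-1.7],[-6,-9.9,3.8,-1.1,-5.6,-2.5],[-7.74,-12.96,5.06,-1.41,-7.42,-3.36],[-7.74,-12.96,5.06,-1.41,-7.42,-3.36],[-7.74,-12.96,5.06,-1.41,-7.42,-3.36],[-7.74,-12.96,5.06,-1.41,-7.42,-3.36],[-7.74,-12.96,5.06,-1.41,-7.42,-3.36],[-7.74,-12.96,5.06,-1.41,-7.42,-3.36],[-7.74,-12.96,5.06,-1.41,-7.42,-3.36],[-7.74,-12.96,5.06,-1.41,-7.42,-3.36],[-7.74,-12.96,5.06,-1.41,-7.42,-3.36],[-7.74,-12.96,5.06,-1.41,-7.42,-3.36],[-7.74,-12.96,5.06,-1.41,-7.42,-3.36],[-7.74,-12.96,5.06,-1.41,-7.42,-3.36],[-7.74,-12.96,5.06,-1.41,-7.42,-3.36]],
], grip=60)

```text
t: 1.48
position: [0.2913, 0.0588, 0.2507]
tcp_rot: [[-0.709, 0.048, 0.703], [0.033, 0.999, -0.035], [-0.704, -0.001, -0.71]]
ft_force: [-0.0, -0.3, 0.2]
grip_width: 0.703
finger_force: 0.0
```

```bash
python3 - <<'E'
from h import *
state(); print(delta(*pose([.415,.045,.014])))
cv2.imwrite('pics/w1.png',viewer.read_camera('wrist'))
E
```

```text
t 1.48 tip [0.4133 0.0528 0.1276] F [-0.04 -0.31  0.21] yaw -0.048 tilt 44.8 roll -0.001 g 0.7 q [ 0.04 -0.76  2.37 -0.09  0.75 -1.44]
[ 2.64 -0.26  2.74 -0.02 -0.04 -0.  ]
```

View pics/w1.png

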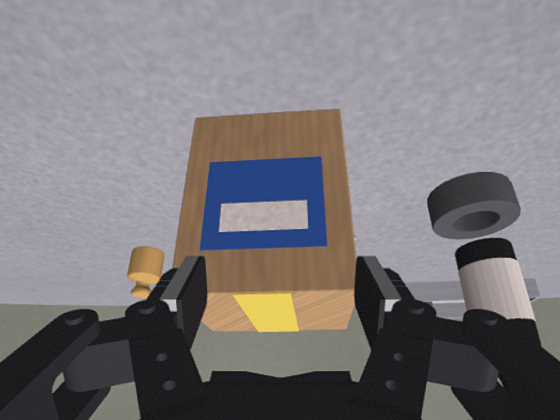

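```bash
python3 - <<'E'
from h import *
print(delta(*pose([.418,.045,.07],40)), delta(*pose([.42,.045,.016],40)))
E
```

```text
[ 0.75 -0.27  1.51 -0.01  0.8   0.  ] [ 1.98 -0.27  2.83 -0.01  0.8   0.  ]
```

Call:
send_rows([
  [[0.4,-0.27,0.75,0,0.4,0],[0.75,-0.27,1.51,0,0.8,0],[0.75,-0.27,1.51,0,0.8,0],[0.75,-0.27,1.51,0,0.8,0],[0.75,-0.27,1.51,0,0.8,0]],
])

```text
t: 1.95
position: [0.3071, 0.0502, 0.2035]
tcp_rot: [[-0.764, 0.046, 0.643], [0.034, 0.999, -0.031], [-0.644, -0.001, -0.765]]
ft_force: [-0.9, -0.0, 0.8]
grip_width: 0.703
finger_force: 0.0
```

```bash
python3 - <<'E'
from h import *
state()
print(delta(*pose([.42,.045,.016],40)))
E
```

```text
t 1.95 tip [0.4186 0.0449 0.0708] F [-0.9  -0.04  0.75] yaw -0.046 tilt 40.1 roll -0.001 g 0.7 q [-0.01 -0.62  2.39 -0.04  0.67 -1.51]
[ 1.13  0.    1.43 -0.01  0.01  0.01]
```

Call:
send_rows([
  [[0.4,0,0.5,0,0,0],[0.8,0,1.0,0,0,0],[1.13,0,1.43,0,0,0],[1.13,0,1.43,0,0,0],[1.13,0,1.43,0,0,0]],
])

```text
t: 2.37
position: [0.3084, 0.0496, 0.1485]
tcp_rot: [[-0.765, 0.048, 0.642], [0.035, 0.999, -0.032], [-0.643, -0.002, -0.766]]
ft_force: [0.5, -0.8, 0.4]
grip_width: 0.705
finger_force: 0.0
```

```bash
python3 - <<'E'
from h import *
state()
im=viewer.read_camera('scene'); cv2.imwrite('pics/s2.png',cv2.resize(im[120:300,260:500],None,fx=3.3,fy=3.3,interpolation=cv2.INTER_CUBIC))
E
```

```text
t 2.37 tip [0.4198 0.0441 0.0157] F [ 0.52 -0.79  0.39] yaw -0.048 tilt 40.0 roll -0.002 g 0.7 q [-0.01 -0.5   2.46 -0.05  0.48 -1.5 ]
```

View pics/s2.png

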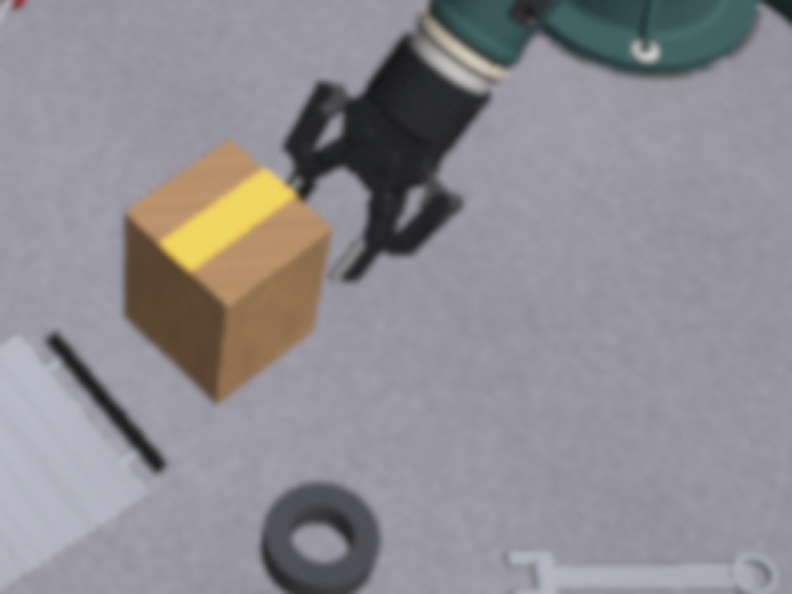

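Call:
send_rows([
  [[-0.15,0.01,0.13,0,0,0],[-0.3,0.02,0.26,0,0,0],[-0.45,0.03,0.38,0,0,0],[-0.54,0.03,0.45,0,0,0],[-0.61,0.04,0.51,0,0,0],[-0.67,0.04,0.56,0,0,0],[-0.73,0.05,0.61,0,0,0],[-0.79,0.05,0.66,0,0,0],[-0.85,0.05,0.71,0,0,0],[-0.91,0.06,0.76,0,0,0],[-0.97,0.06,0.81,0,0,0],[-1.03,0.06,0.86,0,0,0],[-1.09,0.07,0.91,0,0,0],[-1.15,0.07,0.97,0,0,0]],
])

```text
t: 3.58
position: [0.3531, 0.0491, 0.1469]
tcp_rot: [[-0.767, 0.049, 0.639], [0.037, 0.999, -0.032], [-0.64, -0.002, -0.768]]
ft_force: [-7.0, 0.9, 5.8]
grip_width: 0.703
finger_force: 3.3
```

```bash
python3 - <<'E'
from h import *
state()
E
```

```text
t 3.58 tip [0.4639 0.0435 0.0137] F [-7.04  0.9   5.77] yaw -0.049 tilt 39.8 roll -0.002 g 0.7 q [-0.01 -0.33  2.37 -0.07  0.41 -1.48]
```

Call:
send_rows([
  [[-0.1,0.0,0.02,0,0,0],[-0.16,0.01,0.06,0,0,0],[-0.22,0.01,0.11,0,0,0],[-0.28,0.02,0.16,0,0,0],[-0.34,0.02,0.2,0,0,0],[-0.4,0.03,0.25,0,0,0],[-0.45,0.03,0.29,0,0,0],[-0.5,0.03,0.33,0,0,0],[-0.55,0.04,0.37,0,0,0],[-0.6,0.04,0.415,0,0,0]],
])

```text
t: 4.42
position: [0.3756, 0.0492, 0.1495]
tcp_rot: [[-0.766, 0.049, 0.641], [0.037, 0.999, -0.033], [-0.642, -0.001, -0.767]]
ft_force: [-2.6, 0.6, -2.0]
grip_width: 0.704
finger_force: 1.6
```

```bash
python3 - <<'E'
from h import *
state()
im=viewer.read_camera('top'); cv2.imwrite('pics/t3.png',cv2.resize(im[180:270,220:320],None,fx=6,fy=6,interpolation=cv2.INTER_CUBIC))
E
```

```text
t 4.42 tip [0.4867 0.0435 0.0165] F [-2.6   0.63 -2.01] yaw -0.049 tilt 39.9 roll -0.001 g 0.7 q [-0.01 -0.27  2.32 -0.07  0.4  -1.48]
```

View pics/t3.png

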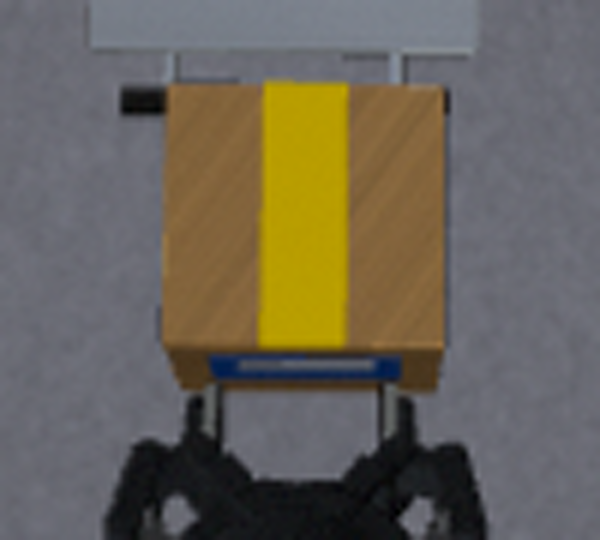

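```bash
python3 - <<'E'
from h import *
C=pt('top',[[220+(u+.5)/6-.5,180+(v+.5)/6-.5] for u,v in [(165,86),(445,86),(445,345),(162,346)]],.125)
print(C.round(4),C.mean(0))
m=(C[0]+C[1]-C[2]-C[3]);l=(C[0]+C[3]-C[1]-C[2]);print('yaw',np.arctan2(m[1],m[0]),np.arctan2(-l[0],l[1]))
E
```

```text
[[ 0.5865  0.0875  0.125 ]
 [ 0.5822 -0.0125  0.125 ]
 [ 0.4889 -0.008   0.125 ]
 [ 0.4928  0.0913  0.125 ]] [0.5375996  0.03955949 0.125     ]
yaw -0.0445363210363444 -0.0407526525424089
```

Call:
send_rows([
  [[-0.05,0,0.04,0,0,0],[-0.1,0.01,0.08,0,0,0],[-0.14,0.01,0.12,0,0,0],[-0.18,0.01,0.15,0,0,0],[-0.22,0.01,0.18,0,0,0],[-0.26,0.02,0.22,0,0,0]],
])

```text
t: 4.97
position: [0.3859, 0.0493, 0.1497]
tcp_rot: [[-0.765, 0.049, 0.642], [0.037, 0.999, -0.033], [-0.642, -0.002, -0.766]]
ft_force: [-4.1, 0.5, 0.5]
grip_width: 0.696
finger_force: 2.2
```

Call:
send_rows([
  [[-0.01,0,0.01,0,0,0],[-0.025,0,0.02,0,0,0],[-0.04,0,0.03,0,0,0]],
])

```text
t: 5.22
position: [0.3872, 0.0492, 0.1497]
tcp_rot: [[-0.766, 0.049, 0.641], [0.037, 0.999, -0.033], [-0.642, -0.001, -0.766]]
ft_force: [-4.3, 0.8, 1.6]
grip_width: 0.704
finger_force: 2.3
```

Call:
send_rows([
  [[-0.01,0,0.01,0,0,0],[-0.025,0,0.02,0,0,0]],
])

```text
t: 5.38
position: [0.3881, 0.0492, 0.1497]
tcp_rot: [[-0.766, 0.049, 0.641], [0.037, 0.999, -0.032], [-0.642, -0.001, -0.766]]
ft_force: [-5.4, -0.4, 0.8]
grip_width: 0.703
finger_force: 2.3
```

Call:
send_rows([
  [[-0.01,0,0.01,0,0,0],[-0.02,0,0.02,0,0,0],[-0.03,0,0.025,0,0,0]],
])

```text
t: 5.63
position: [0.3893, 0.0491, 0.1497]
tcp_rot: [[-0.766, 0.049, 0.641], [0.037, 0.999, -0.033], [-0.642, -0.001, -0.766]]
ft_force: [-4.9, -0.4, 3.2]
grip_width: 0.702
finger_force: 2.5
```

Call:
send_rows([
  [[-0.01,0,0.01,0,0,0],[-0.02,0,0.015,0,0,0],[-0.025,0,0.02,0,0,0]],
])

```text
t: 5.88
position: [0.3903, 0.0491, 0.1497]
tcp_rot: [[-0.766, 0.049, 0.641], [0.037, 0.999, -0.033], [-0.642, -0.001, -0.767]]
ft_force: [-6.0, 0.0, 1.1]
grip_width: 0.703
finger_force: 2.6
```

Call:
send_rows([
  [[-0.01,0,0.01,0,0,0],[-0.02,0,0.015,0,0,0],[-0.025,0,0.02,0,0,0]],
])

```text
t: 6.13
position: [0.3911, 0.049, 0.1497]
tcp_rot: [[-0.766, 0.049, 0.641], [0.036, 0.999, -0.033], [-0.642, -0.002, -0.767]]
ft_force: [-7.8, 0.2, 3.3]
grip_width: 0.7
finger_force: 3.9
```

Call:
send_rows([
  [[-0.01,0,0.005,0,0,0],[-0.02,0,0.015,0,0,0],[-0.025,0,0.02,0,0,0]],
])

```text
t: 6.38
position: [0.3918, 0.049, 0.1497]
tcp_rot: [[-0.766, 0.049, 0.641], [0.036, 0.999, -0.033], [-0.641, -0.002, -0.767]]
ft_force: [-14.1, 0.8, 9.0]
grip_width: 0.707
finger_force: 6.9
```

Call:
send_rows([
  [[0,0,0,0,0,0],[0,0,0,0,0,0],[0,0,0,0,0,0],[0,0,0,0,0,0],[0,0,0,0,0,0],[0,0,0,0,0,0],[0,0,0,0,0,0]],
])

```text
t: 6.97
position: [0.3918, 0.049, 0.1497]
tcp_rot: [[-0.766, 0.049, 0.641], [0.036, 0.999, -0.033], [-0.641, -0.002, -0.767]]
ft_force: [-11.7, 1.1, 7.4]
grip_width: 0.704
finger_force: 5.9
```

```bash
python3 - <<'E'
from h import *
state()
im=viewer.read_camera('top'); cv2.imwrite('pics/t4.png',cv2.resize(im[180:270,220:320],None,fx=6,fy=6,interpolation=cv2.INTER_CUBIC))
E
```

```text
t 6.97 tip [0.5028 0.0433 0.0166] F [-11.69   1.11   7.4 ] yaw -0.049 tilt 39.9 roll -0.002 g 0.7 q [-0.01 -0.22  2.28 -0.07  0.38 -1.47]
```

View pics/t4.png

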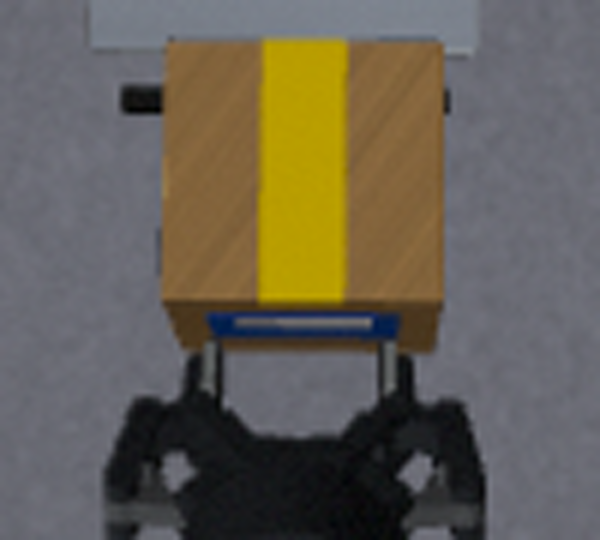

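Call:
send_rows([
  [[-0.01,0,-0.003,0,0,0],[-0.018,0,-0.006,0,0,0],[-0.018,0,-0.006,0,0,0],[-0.018,0,-0.006,0,0,0]],
])

```text
t: 7.35
position: [0.3919, 0.049, 0.1498]
tcp_rot: [[-0.767, 0.049, 0.64], [0.036, 0.999, -0.033], [-0.641, -0.002, -0.768]]
ft_force: [-10.2, -1.0, 5.3]
grip_width: 0.702
finger_force: 5.4
```

```bash
python3 - <<'E'
from h import *
state()
C=pt('top',[[220+(u+.5)/6-.5,180+(v+.5)/6-.5] for u,v in [(165,40),(444,40),(440,300),(162,302)]],.125)
print(C.round(4),C.mean(0))
E
```

```text
t 7.35 tip [0.5028 0.0433 0.0167] F [-10.23  -1.02   5.31] yaw -0.049 tilt 39.9 roll -0.002 g 0.7 q [-0.01 -0.22  2.28 -0.07  0.39 -1.48]
[[ 0.6034  0.087   0.125 ]
 [ 0.5992 -0.013   0.125 ]
 [ 0.505  -0.007   0.125 ]
 [ 0.5084  0.0908  0.125 ]] [0.55399676 0.03945169 0.125     ]
```

Call:
send_rows([
  [[-0.01,0,0,0,0,0],[-0.024,0,-0.002,0,0,0],[-0.024,0,-0.002,0,0,0],[-0.024,0,-0.002,0,0,0],[-0.024,0,-0.002,0,0,0],[-0.024,0,-0.002,0,0,0],[-0.024,0,-0.002,0,0,0],[-0.024,0,-0.002,0,0,0]],
])

```text
t: 8.02
position: [0.392, 0.049, 0.15]
tcp_rot: [[-0.768, 0.049, 0.639], [0.036, 0.999, -0.033], [-0.64, -0.002, -0.769]]
ft_force: [-11.9, 0.1, 4.9]
grip_width: 0.698
finger_force: 5.9
```

Call:
send_rows([
  [[-0.014,0,0.001,0,0,0],[-0.014,0,0.001,0,0,0],[-0.014,0,0.001,0,0,0],[-0.014,0,0.001,0,0,0],[-0.014,0,0.001,0,0,0],[-0.014,0,0.001,0,0,0],[-0.014,0,0.001,0,0,0]],
])

```text
t: 8.6
position: [0.3922, 0.0489, 0.15]
tcp_rot: [[-0.768, 0.049, 0.639], [0.036, 0.999, -0.033], [-0.639, -0.002, -0.769]]
ft_force: [-12.8, -0.3, 5.9]
grip_width: 0.703
finger_force: 6.1
```

```bash
python3 - <<'E'
from h import *
state()
p=pose([.47,.042,.0166],40); print('back',delta(*p))
M0=p[1]
for tip,t in (([.47,.042,.10],45),([.488,.042,.10],45)):
    q=pose(tip,t); print(delta(*q,p0=p[0],M0=p[1])); p=q
E
```

```text
t 8.6 tip [0.503  0.0433 0.0167] F [-12.76  -0.27   5.85] yaw -0.049 tilt 39.7 roll -0.002 g 0.7 q [-0.01 -0.22  2.28 -0.07  0.39 -1.48]
back [ 0.87 -0.12 -0.7  -0.03 -0.04 -0.01]
[-1.28  0.   -2.11 -0.   -0.83  0.  ]
[-0.42  0.03  0.42  0.    0.    0.  ]
```

Call:
send_rows([
  [[0.43,-0.03,-0.35,0,0,0],[0.87,-0.06,-0.7,0,0,0],[0.27,-0.06,-1.4,0,0,0],[-0.3,-0.06,-2.1,0,0,0],[-0.9,-0.06,-2.83,0,0,0],[-0.9,-0.06,-2.83,0,0,0],[-1.28,-0.04,-2.51,0,0,0],[-1.28,-0.04,-2.51,0,0,0],[-1.28,-0.04,-2.51,0,0,0]],
])

```text
t: 9.35
position: [0.3748, 0.0487, 0.2336]
tcp_rot: [[-0.765, 0.049, 0.642], [0.037, 0.999, -0.033], [-0.643, -0.002, -0.766]]
ft_force: [-0.7, 0.5, -0.3]
grip_width: 0.704
finger_force: 0.0
```

```bash
python3 - <<'E'
from h import *
state()
im=viewer.read_camera('top'); cv2.imwrite('pics/t5.png',cv2.resize(im[180:270,220:320],None,fx=6,fy=6,interpolation=cv2.INTER_CUBIC))
print(delta(*pose([.50,.0415,.1],40)))
E
```

```text
t 9.35 tip [0.4862 0.043  0.1008] F [-0.67  0.52 -0.31] yaw -0.049 tilt 40.0 roll -0.002 g 0.7 q [-0.01 -0.43  2.23 -0.04  0.65 -1.51]
[-0.37 -0.05  0.31 -0.03 -0.01 -0.01]
```

Call:
send_rows([
  [[-0.12,0,0.1,0,0,0],[-0.24,-0.02,0.2,0,0,0],[-0.35,-0.04,0.29,0,0,0],[-0.38,-0.04,0.315,0,0,0],[-0.41,-0.04,0.34,0,0,0]],
])

```text
t: 9.82
position: [0.3905, 0.0467, 0.2331]
tcp_rot: [[-0.766, 0.049, 0.641], [0.037, 0.999, -0.033], [-0.642, -0.001, -0.767]]
ft_force: [0.1, 0.3, -0.6]
grip_width: 0.701
finger_force: 0.0
```

Call:
send_rows([
  [[-0.012,0,0.01,0,0,0],[-0.025,0,0.02,0,0,0]],
])

```text
t: 9.98
position: [0.3912, 0.0467, 0.2332]
tcp_rot: [[-0.766, 0.049, 0.641], [0.037, 0.999, -0.033], [-0.642, -0.002, -0.767]]
ft_force: [-1.9, 0.0, 0.5]
grip_width: 0.704
finger_force: 0.7
```

Call:
send_rows([
  [[-0.08,0,0,0,0,0],[-0.18,0,0,0,0,0],[-0.28,0,-0.01,0,0,0],[-0.388,0,-0.02,0,0,0]],
])

```text
t: 10.32
position: [0.3995, 0.0464, 0.2407]
tcp_rot: [[-0.767, 0.049, 0.64], [0.036, 0.999, -0.032], [-0.64, -0.002, -0.768]]
ft_force: [-2.5, 0.2, -2.3]
grip_width: 0.707
finger_force: 1.1
```

Call:
send_rows([
  [[-0.13,0,0.0,0,0,0],[-0.26,0,0.0,0,0,0],[-0.384,0,0.01,0,0,0],[-0.51,0,0.03,0,0,0],[-0.64,0,0.045,0,0,0],[-0.767,0,0.06,0,0,0]],
])

```text
t: 10.82
position: [0.419, 0.0454, 0.2551]
tcp_rot: [[-0.765, 0.049, 0.642], [0.037, 0.999, -0.033], [-0.642, -0.001, -0.766]]
ft_force: [-2.1, 0.3, -0.4]
grip_width: 0.7
finger_force: 0.8
```

```bash
python3 - <<'E'
from h import *
state()
im=viewer.read_camera('scene'); cv2.imwrite('pics/s6.png',cv2.resize(im[120:300,200:440],None,fx=3.3,fy=3.3,interpolation=cv2.INTER_CUBIC))
E
```

```text
t 10.82 tip [0.5303 0.0398 0.1222] F [-2.09  0.3  -0.38] yaw -0.049 tilt 40.0 roll -0.001 g 0.7 q [-0.02 -0.33  2.12 -0.03  0.66 -1.52]
```

View pics/s6.png

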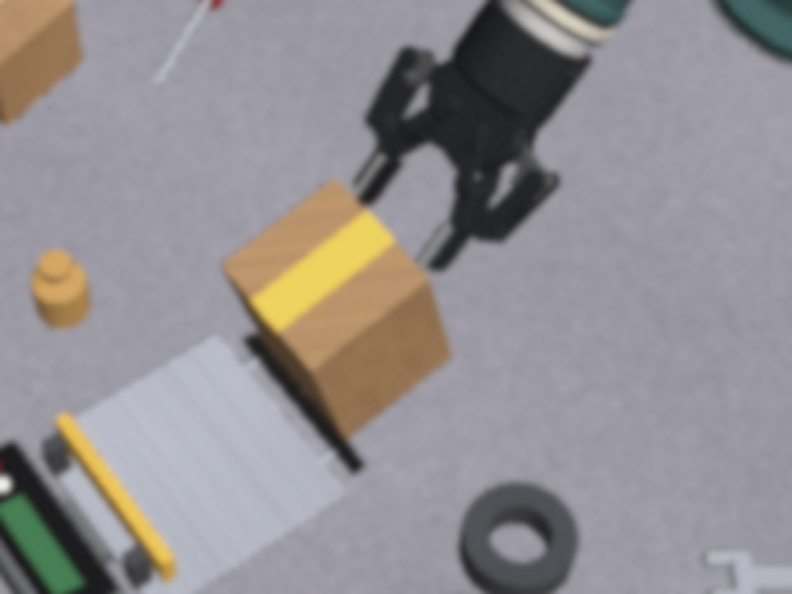

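Call:
send_rows([
  [[-0.12,0,0.02,0,0,0],[-0.25,0,0.05,0,0,0],[-0.378,0,0.08,0,0,0],[-0.5,0,0.115,0,0,0],[-0.625,0,0.15,0,0,0],[-0.747,0,0.193,0,0,0],[-0.87,0,0.24,0,0,0],[-0.99,0,0.29,0,0,0],[-1.105,0,0.336,0,0,0],[-1.22,0,0.39,0,0,0],[-1.34,0,0.45,0,0,0],[-1.451,0,0.51,0,0,0]],
])

```text
t: 11.87
position: [0.4622, 0.0433, 0.2712]
tcp_rot: [[-0.765, 0.049, 0.642], [0.037, 0.999, -0.033], [-0.642, -0.001, -0.766]]
ft_force: [-0.5, -0.1, -0.2]
grip_width: 0.704
finger_force: 0.3
```

Call:
send_rows([
  [[-0.11,0,0.07,0,0,0],[-0.22,0,0.13,0,0,0],[-0.33,0,0.2,0,0,0],[-0.43,0,0.28,0,0,0],[-0.54,0,0.36,0,0,0],[-0.64,0,0.44,0,0,0],[-0.74,0,0.52,0,0,0]],
])

```text
t: 12.45
position: [0.4891, 0.042, 0.2732]
tcp_rot: [[-0.766, 0.049, 0.641], [0.037, 0.999, -0.033], [-0.642, -0.001, -0.767]]
ft_force: [-0.5, -0.8, -0.4]
grip_width: 0.707
finger_force: 0.0
```

Call:
send_rows([
  [[0.2,0,-0.5,0,0,0],[0.2,0,-0.9,0,0,0],[0.2,0,-0.9,0,0,0],[0.2,0,-0.9,0,0,0]],
])

```text
t: 12.78
position: [0.467, 0.0431, 0.2908]
tcp_rot: [[-0.764, 0.049, 0.643], [0.036, 0.999, -0.033], [-0.644, -0.001, -0.765]]
ft_force: [-0.4, 0.1, -0.7]
grip_width: 0.703
finger_force: 0.0
```

```bash
python3 - <<'E'
from h import *
state()
a=viewer.read_camera('top')[90:240,220:320];b=viewer.read_camera('scene')[150:300,180:340]
f=lambda i:cv2.resize(i,None,fx=4,fy=4,interpolation=cv2.INTER_CUBIC)[:,:400]
cv2.imwrite('pics/t7.png',np.hstack([f(a),f(b)]))
E
```

```text
t 12.78 tip [0.5785 0.0375 0.1581] F [-0.39  0.12 -0.74] yaw -0.049 tilt 40.1 roll -0.001 g 0.7 q [-0.02 -0.24  1.98 -0.03  0.71 -1.53]
```

View pics/t7.png

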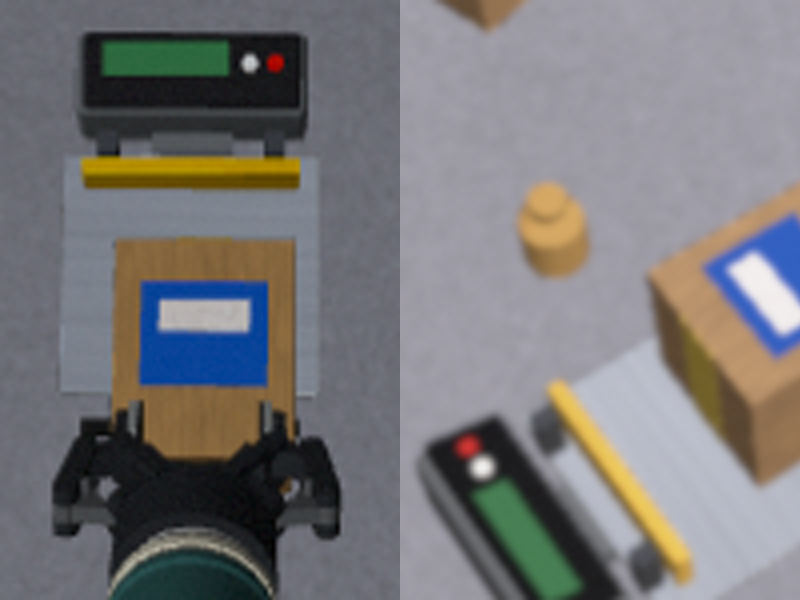

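```bash
python3 - <<'E'
from h import *
C=pt('top',[[220+(u+.5)/4-.5,90+(v+.5)/4-.5] for u,v in [(116,239),(296,239),(141,281),(268,281),(268,385),(140,386)]],.11)
print(C.round(4)); 
f=(C[0]+C[1])/2; c=f-np.array([.0625,-.0029,0]); o=np.array([.612,.0473,.11]); d=c-o; cs,sn=np.cos(-.046),np.sin(-.046)
print('front',f,'mid scale xy',d[0]*cs+d[1]*sn,-d[0]*sn+d[1]*cs,'yaw',np.arctan2(-(C[0]-C[1])[0],(C[0]-C[1])[1]))
E
```

```text
[[ 0.6918  0.0821  0.11  ]
 [ 0.6874 -0.0179  0.11  ]
 [ 0.6667  0.0689  0.11  ]
 [ 0.6637 -0.0012  0.11  ]
 [ 0.6044  0.0015  0.11  ]
 [ 0.6069  0.0714  0.11  ]]
front [0.68960028 0.03211642 0.11      ] mid scale xy 0.01564915056603042 -0.011576220415056059 yaw -0.04322175144310194
```

```bash
python3 - <<'E'
from h import *
for t in ([.525,.038,.158],[.525,.038,.05],[.55,.038,.05]): print(delta(*pose(t,40)))
E
```

```text
[ 1.34 -0.09 -1.17 -0.03 -0.01 -0.01]
[ 3.65 -0.08  1.59 -0.03 -0.01 -0.01]
[ 3.01 -0.04  2.13 -0.03 -0.01 -0.01]
```

Call:
send_rows([
  [[0.7,-0.05,-0.6,0,0,0],[1.34,-0.09,-1.17,0,0,0],[1.34,-0.09,-1.17,0,0,0],[2.1,-0.08,-0.25,0,0,0],[2.9,-0.08,0.67,0,0,0],[3.65,-0.08,1.59,0,0,0],[3.65,-0.08,1.59,0,0,0],[3.44,-0.06,1.77,0,0,0],[3.22,-0.05,1.95,0,0,0],[3.01,-0.04,2.13,0,0,0],[3.01,-0.04,2.13,0,0,0]],
])

```text
t: 13.8
position: [0.4421, 0.043, 0.187]
tcp_rot: [[-0.76, 0.049, 0.648], [0.036, 0.999, -0.033], [-0.648, -0.001, -0.761]]
ft_force: [0.2, -0.3, 0.6]
grip_width: 0.702
finger_force: 0.0
```

```bash
python3 - <<'E'
from h import *
state()
E
```

```text
t 13.8 tip [0.5544 0.0373 0.055 ] F [ 0.15 -0.31  0.62] yaw -0.049 tilt 40.4 roll -0.001 g 0.7 q [-0.03 -0.17  2.15 -0.04  0.45 -1.52]
```

Call:
send_rows([
  [[-0.08,0.01,0.065,0,0,0],[-0.15,0.02,0.13,0,0,0],[-0.23,0.03,0.195,0,0,0],[-0.3,0.04,0.26,0,0,0],[-0.38,0.05,0.325,0,0,0]],
])

```text
t: 14.22
position: [0.4537, 0.0439, 0.1829]
tcp_rot: [[-0.766, 0.049, 0.641], [0.037, 0.999, -0.033], [-0.642, -0.002, -0.767]]
ft_force: [0.0, 0.4, -0.7]
grip_width: 0.7
finger_force: 0.0
```

Call:
send_rows([
  [[-0.05,0.01,0.04,0,0,0],[-0.1,0.02,0.085,0,0,0],[-0.15,0.02,0.13,0,0,0],[-0.2,0.03,0.17,0,0,0]],
])

```text
t: 14.55
position: [0.4611, 0.0444, 0.1827]
tcp_rot: [[-0.767, 0.049, 0.64], [0.036, 0.999, -0.033], [-0.641, -0.002, -0.768]]
ft_force: [-6.8, -0.6, 4.9]
grip_width: 0.701
finger_force: 3.2
```

Call:
send_rows([
  [[-0.05,0.01,0.04,0,0,0],[-0.1,0.02,0.085,0,0,0],[-0.15,0.02,0.13,0,0,0],[-0.2,0.03,0.17,0,0,0]],
])

```text
t: 14.88
position: [0.469, 0.0449, 0.1827]
tcp_rot: [[-0.767, 0.049, 0.64], [0.036, 0.999, -0.033], [-0.641, -0.002, -0.768]]
ft_force: [-6.4, 0.2, 4.9]
grip_width: 0.701
finger_force: 3.2
```

Call:
send_rows([
  [[-0.06,0.01,0.03,0,0,0],[-0.12,0.01,0.07,0,0,0],[-0.18,0.02,0.11,0,0,0],[-0.24,0.03,0.15,0,0,0],[-0.3,0.04,0.2,0,0,0],[-0.36,0.04,0.24,0,0,0],[-0.42,0.05,0.28,0,0,0],[-0.48,0.06,0.33,0,0,0],[-0.54,0.06,0.37,0,0,0],[-0.6,0.07,0.42,0,0,0],[-0.66,0.08,0.46,0,0,0],[-0.72,0.09,0.51,0,0,0],[-0.78,0.1,0.56,0,0,0],[-0.81,0.1,0.587,0,0,0]],
])

```text
t: 16.05
position: [0.4998, 0.0465, 0.1849]
tcp_rot: [[-0.766, 0.049, 0.641], [0.036, 0.999, -0.032], [-0.642, -0.001, -0.767]]
ft_force: [-3.1, 0.2, -2.4]
grip_width: 0.706
finger_force: 1.5
```

```bash
python3 - <<'E'
from h import *
state()
a=viewer.read_camera('top')[90:240,220:320];b=viewer.read_camera('scene')[180:330,180:300]
f=lambda i:cv2.resize(i,None,fx=4,fy=4,interpolation=cv2.INTER_CUBIC)[:,:400]
cv2.imwrite('pics/t8.png',np.hstack([f(a),f(b)]))
E
```

```text
t 16.05 tip [0.611  0.0409 0.052 ] F [-3.07  0.15 -2.39] yaw -0.049 tilt 40.0 roll -0.001 g 0.71 q [-0.01 -0.02  2.02 -0.06  0.44 -1.49]
```

View pics/t8.png

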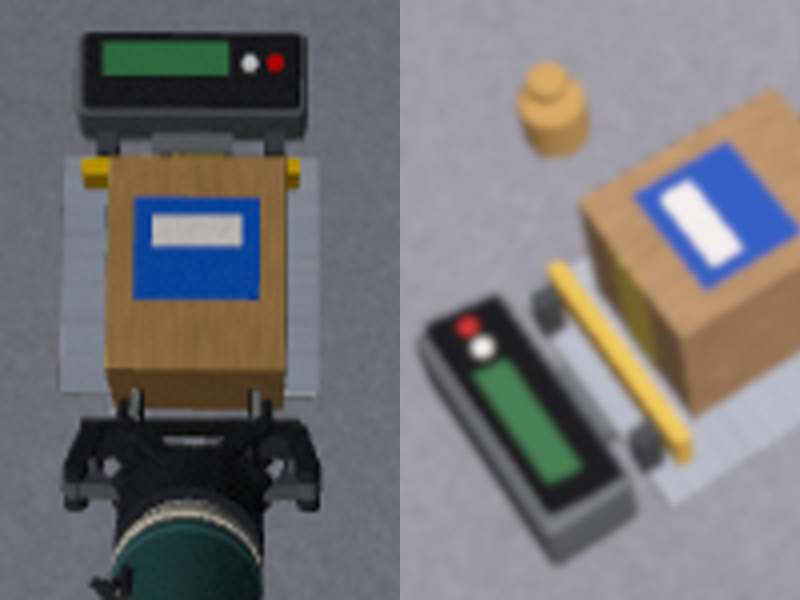

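```bash
python3 - <<'E'
from h import *
C=pt('top',[[220+(u+.5)/4-.5,90+(v+.5)/4-.5] for u,v in [(108,157),(286,157),(285,370),(106,370)]],.11)
print(C.round(4)); c=C.mean(0); o=np.array([.612,.0473,.11]); d=c-o; cs,sn=np.cos(-.046),np.sin(-.046)
print('mid scale xy',d[0]*cs+d[1]*sn,-d[0]*sn+d[1]*cs,'yaw',np.arctan2(-(C[0]-C[1])[0],(C[0]-C[1])[1]),np.arctan2(-(C[3]-C[2])[0],(C[3]-C[2])[1]))
print(pt('top',[[220+(u+.5)/4-.5,90+(v+.5)/4-.5] for u,v in [(83,158),(299,158)]],.049))
E
```

```text
[[ 0.7405  0.0853  0.11  ]
 [ 0.7361 -0.0147  0.11  ]
 [ 0.6125 -0.0081  0.11  ]
 [ 0.6167  0.0897  0.11  ]]
mid scale xy 0.06481160514673101 -0.006287104012139706 yaw -0.04367268031823829 -0.04295289243915635
[[ 0.76404962  0.10348737  0.049     ]
 [ 0.75842061 -0.02488979  0.049     ]]
```

Call:
send_rows([
  [[-0.04,0,0.035,0,0,0],[-0.08,0.01,0.07,0,0,0],[-0.12,0.01,0.1,0,0,0],[-0.16,0.01,0.13,0,0,0],[-0.19,0.01,0.16,0,0,0]],
])

```text
t: 16.57
position: [0.5071, 0.0464, 0.1851]
tcp_rot: [[-0.765, 0.049, 0.642], [0.037, 0.999, -0.033], [-0.642, -0.001, -0.766]]
ft_force: [-4.8, 0.5, 0.1]
grip_width: 0.701
finger_force: 2.3
```

Call:
send_rows([
  [[-0.01,0,0.01,0,0,0],[-0.02,0,0.015,0,0,0],[-0.03,0,0.025,0,0,0]],
])

```text
t: 16.82
position: [0.5082, 0.0464, 0.1851]
tcp_rot: [[-0.765, 0.049, 0.642], [0.036, 0.999, -0.033], [-0.642, -0.002, -0.766]]
ft_force: [-4.8, 0.2, 0.9]
grip_width: 0.705
finger_force: 2.4
```

Call:
send_rows([
  [[-0.01,0,0.005,0,0,0],[-0.02,0,0.01,0,0,0],[-0.03,0,0.02,0,0,0]],
])

```text
t: 17.07
position: [0.5092, 0.0463, 0.1851]
tcp_rot: [[-0.766, 0.049, 0.641], [0.037, 0.999, -0.033], [-0.642, -0.001, -0.766]]
ft_force: [-5.3, -0.9, 0.5]
grip_width: 0.701
finger_force: 2.4
```

Call:
send_rows([
  [[-0.01,0,0.005,0,0,0],[-0.02,0,0.015,0,0,0],[-0.03,0,0.023,0,0,0]],
])

```text
t: 17.32
position: [0.5103, 0.0462, 0.1851]
tcp_rot: [[-0.766, 0.049, 0.641], [0.037, 0.999, -0.033], [-0.642, -0.001, -0.767]]
ft_force: [-5.8, 1.3, 0.9]
grip_width: 0.704
finger_force: 2.5
```

Call:
send_rows([
  [[-0.01,0,0.005,0,0,0],[-0.02,0,0.015,0,0,0],[-0.026,0,0.021,0,0,0]],
])

```text
t: 17.57
position: [0.5114, 0.0462, 0.1851]
tcp_rot: [[-0.766, 0.049, 0.641], [0.037, 0.999, -0.033], [-0.642, -0.001, -0.767]]
ft_force: [-5.3, -0.3, 1.5]
grip_width: 0.702
finger_force: 2.6
```

Call:
send_rows([
  [[-0.01,0,0.005,0,0,0],[-0.02,0,0.015,0,0,0],[-0.026,0,0.021,0,0,0]],
])

```text
t: 17.82
position: [0.5122, 0.0461, 0.1851]
tcp_rot: [[-0.766, 0.049, 0.641], [0.036, 0.999, -0.033], [-0.642, -0.002, -0.767]]
ft_force: [-8.7, -0.8, 4.4]
grip_width: 0.702
finger_force: 4.4
```

Call:
send_rows([
  [[-0.01,0,0.005,0,0,0],[-0.02,0,0.015,0,0,0],[-0.026,0,0.021,0,0,0]],
])

```text
t: 18.07
position: [0.5128, 0.0461, 0.1852]
tcp_rot: [[-0.767, 0.049, 0.64], [0.036, 0.999, -0.033], [-0.641, -0.002, -0.768]]
ft_force: [-14.1, -0.1, 6.4]
grip_width: 0.704
finger_force: 6.9
```

Call:
send_rows([
  [[0,0,0,0,0,0],[0,0,0,0,0,0],[0,0,0,0,0,0],[0,0,0,0,0,0],[0,0,0,0,0,0],[0,0,0,0,0,0]],
])

```text
t: 18.57
position: [0.5127, 0.0461, 0.1852]
tcp_rot: [[-0.767, 0.049, 0.64], [0.036, 0.999, -0.033], [-0.641, -0.002, -0.767]]
ft_force: [-12.5, 0.0, 5.9]
grip_width: 0.706
finger_force: 6.0
```

Call:
send_rows([
  [[-0.014,0,0.005,0,0,0],[-0.014,0,0.005,0,0,0],[-0.014,0,0.005,0,0,0],[-0.014,0,0.005,0,0,0],[-0.014,0,0.005,0,0,0],[-0.014,0,0.005,0,0,0]],
])

```text
t: 19.07
position: [0.513, 0.0461, 0.1852]
tcp_rot: [[-0.767, 0.049, 0.64], [0.036, 0.999, -0.033], [-0.641, -0.002, -0.768]]
ft_force: [-14.0, -0.8, 5.8]
grip_width: 0.706
finger_force: 6.7
```

Call:
send_rows([
  [[0.02,0,-0.02,0,0,0],[0.05,0,-0.04,0,0,0],[0.15,-0.01,-0.12,0,0,0],[0.5,-0.03,-0.42,0,0,0],[1.0,-0.06,-0.85,0,0,0],[1.5,-0.1,-1.28,0,0,0],[1.5,-0.1,-1.28,0,0,0],[1.5,-0.1,-1.28,0,0,0]],
])

```text
t: 19.73
position: [0.4544, 0.046, 0.1863]
tcp_rot: [[-0.764, 0.049, 0.643], [0.037, 0.999, -0.033], [-0.644, -0.001, -0.765]]
ft_force: [0.4, 0.2, -0.2]
grip_width: 0.7
finger_force: 0.0
```

```bash
python3 - <<'E'
from h import *
state()
im=viewer.read_camera('top'); a=cv2.imread('pics/t8.png')
# blue label corners before (t8, 4x) vs now
def lab(i):
    h=cv2.cvtColor(i,cv2.COLOR_BGR2HSV); m=cv2.inRange(h,(105,150,60),(130,255,255)); n,l,s,c=cv2.connectedComponentsWithStats(m); k=1+s[1:,4].argmax()
    return cv2.minAreaRect(np.argwhere(l==k)[:,::-1].astype(np.float32))
r=lab(im[90:240,220:320]); print(r)
b=cv2.boxPoints(r)+[220,90]; C=pt('top',b,.11); print(C.round(4))
m=C.mean(0); d=m-[.612,.0473,.11]; cs,sn=np.cos(-.046),np.sin(-.046)
print('label mid scale',d[0]*cs+d[1]*sn,-d[0]*sn+d[1]*cs,'want x 0.085')
r=lab(a[:,:400]); print([x/4 for x in r[0]],r[2])
E
```

```text
t 19.73 tip [0.5659 0.0403 0.0536] F [ 0.38  0.17 -0.23] yaw -0.049 tilt 40.1 roll -0.001 g 0.7 q [-0.02 -0.13  2.12 -0.05  0.45 -1.5 ]
((49.0, 56.0), (24.0, 30.0), 90.0)
[[0.7275 0.0691 0.11  ]
 [0.7246 0.0019 0.11  ]
 [0.6683 0.0044 0.11  ]
 [0.6712 0.0707 0.11  ]]
label mid scale 0.08627976123741236 -0.006812784106773069 want x 0.085
[49.12499237060547, 62.125] 0.0
```

Label centre sits at scale (86, -7) mm against the expected 85 mm, so the carton is home, square and released.

```bash
python3 -c "
from station import job
print(job.close_job())"
```

```text
the job is handed in; nothing more can be done
None
```

The carton was squared and pressed on the stop, tipped over it label up, then slid to the yellow rail, pressed there with roughly 6 N (estimated from wrist force, as the rail force itself isn't read), released and handed in at about 20 s; the hand-in returned no verdict.

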